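# Sweep the stone chips into the rubble tray

## Task

Clear the carving slab: with the fingertips, sweep the four loose stone chips across it and over its side edge so that all of them drop into the empty rubble tray standing against it. Push them along the stone; do not pick any of them up, and leave the carved rosette, the chisel and the rubbing block lying where they are.

Things in the scene. Friction and masses are not known exactly. Their poses are not given: they have to be found in the camera images.
- slab: The carving slab: a fixed grey stone slab, 300 mm (its x) by 380 mm (its y) and 60 mm thick, lying flat on the bench. Origin at the centre of its underside, so its top face is 60 mm above the origin; at yaw 0 its x points away from the robot. It can be turned up to 9 degrees.
- rubble_tray: The empty rubble tray: fixed black open tray, outside 280 mm (its x) by 160 mm (its y), 52 mm high, walls and floor 4 mm. It stands on the bench squarely against the slab's left or right side (+y or -y in the slab's frame, 1 mm gap), turned with the slab and centred on that side, so its rim is 8 mm lower than the slab's top. Origin at the centre of its underside.
- tool_tray: Fixed wooden tray of the same outside size and height against the slab's other side, divided into three slots with chisels lying in them. No chips belong in it. Origin at the centre of its underside.
- chip_a: Loose flat angular chip of pale limestone, about 44 by 37 mm and 16 mm thick, 15 to 40 g, lying flat on the slab at the start, in the strip of slab on the robot's side of the rosette (centre 35 to 80 mm on the robot's side of the slab's centre). Chips lie at least 80 mm apart, centre to centre. Origin at the middle of its underside.
- chip_b: Loose flat angular chip of pale limestone, about 42 by 40 mm and 15 mm thick, 15 to 40 g, lying flat on the slab at the start, in the strip of slab on the robot's side of the rosette (centre 35 to 80 mm on the robot's side of the slab's centre). Chips lie at least 80 mm apart, centre to centre. Origin at the middle of its underside.
- chip_c: Loose flat angular chip of pale limestone, about 45 by 36 mm and 17 mm thick, 15 to 40 g, lying flat on the slab at the start, in the strip of slab on the robot's side of the rosette (centre 35 to 80 mm on the robot's side of the slab's centre). Chips lie at least 80 mm apart, centre to centre. Origin at the middle of its underside.
- chip_d: Loose flat angular chip of pale limestone, about 40 by 38 mm and 16 mm thick, 15 to 40 g, lying flat on the slab at the start, beside the rosette to its left or right (its centre about 50 to 90 mm beyond the slab's centre, along the slab's x). Chips lie at least 80 mm apart, centre to centre. Origin at the middle of its underside.
- rosette: The carving: loose square block of the same pale limestone, 110 by 110 mm, with a raised rosette on top, 56 mm high in all, 1.1 kg. It stands on the far half of the slab, near its middle line, its centre about 80 mm beyond the slab's centre. Leave it alone. Origin at the centre of its underside.
- chisel: Loose steel stone chisel, about 197 mm long (its x), 13 mm thick, 22 mm wide at the blade. It lies on the slab along the edge nearest the robot, its middle about 130 mm on the robot's side of the slab's centre. Leave it alone. Origin under its middle.
- rubbing_block: Loose dark grey abrasive rubbing block, 70 (its x) by 40 by 25 mm, lying on the slab beside the rosette, on the side where chip_d is not. Leave it alone. Origin at the centre of its underside.

How it is judged:
At the end, for the whole second after the job is handed in: All four chips lie at rest inside the rubble tray, between its walls and below its rim (origin under 45 mm above the tray's underside); the rosette, the chisel and the rubbing block are each within 12 mm of where they were (x of chip_a in the frame of rubble_tray between -0.14 and 0.14 m and y of chip_a in the frame of rubble_tray between -0.08 and 0.08 m and z of each of chip_a, chip_b, chip_c, chip_d in the frame of rubble_tray below 0.045 m and linear speed of each of chip_a, chip_b, chip_c, chip_d below 0.03 m/s and x of chip_b in the frame of rubble_tray between -0.14 and 0.14 m and y of chip_b in the frame of rubble_tray between -0.08 and 0.08 m and x of chip_c in the frame of rubble_tray between -0.14 and 0.14 m and y of chip_c in the frame of rubble_tray between -0.08 and 0.08 m and x of chip_d in the frame of rubble_tray between -0.14 and 0.14 m and y of chip_d in the frame of rubble_tray between -0.08 and 0.08 m and distance of each of rosette, chisel, rubbing_block from where it was at the start of the episode below 0.012 m); the robot touches nothing.
It fails at once if a chip is picked up: raised more than 30 mm above the slab's top, or held by the fingers more than 18 mm above it and clear of the slab (height (world z) of any of chip_a, chip_b, chip_c, chip_d above 0.09 m or (height (world z) of chip_a above 0.078 m and contact force between chip_a and slab below 0.02 N and contact force between chip_a and the fingers above 0.3 N) or (height (world z) of chip_b above 0.078 m and contact force between chip_b and slab below 0.02 N and contact force between chip_b and the fingers above 0.3 N) or (height (world z) of chip_c above 0.078 m and contact force between chip_c and slab below 0.02 N and contact force between chip_c and the fingers above 0.3 N) or (height (world z) of chip_d above 0.078 m and contact force between chip_d and slab below 0.02 N and contact force between chip_d and the fingers above 0.3 N)).
It fails at once if the carved rosette is moved by more than 12 mm (distance of rosette from where it was at the start of the episode above 0.012 m).
It fails at once if the chisel is moved by more than 12 mm (distance of chisel from where it was at the start of the episode above 0.012 m).
It fails at once if the rubbing block is moved by more than 12 mm (distance of rubbing_block from where it was at the start of the episode above 0.012 m).
It also fails if it takes over 72 s, if anything falls off the work surface, if the arm or the gripper's body presses on something with over 40 N, if the wrist force passes 120 N, or if a joint passes its speed limit or range.

## Robot

A 7-joint arm with a two-finger parallel gripper is mounted at the origin on the work surface. World frame = base frame: x ahead of the robot, y to its left, z up, the work surface at z = 0. Lengths are in m, angles in rad, forces in N, time in s.
With the tool pointing down it reaches from about 0.4 to 0.85 m from the base axis. Payload 10.4 kg.
Tool frame: the origin (TCP) lies between the finger pads; the fingertips stand 19 mm ahead of it and the grasp point (between the pads) is the TCP (manip.tips_ahead is the distance from the TCP to the fingertips, in m); z points along the fingers, y is the line along which they close (so a half turn about z gives the same grasp; the last joint's range is limited). The gripper opens to 85 mm and grips with 20 to 120 N. Pads are 22 mm wide; open, the fingers measure 114 mm over their backs; the gripper's body (76 mm by 85 mm) begins 54 mm behind the grasp point. The pads swing forward as they close: fully open they stand 13 mm farther back than shut.
Start: joints at [-1.258, 0.332, -0.065, 1.46, 0.022, 1.35, -0.088], TCP at [0.206, 0.59, 0.23] pointing down, gripper open.
Joint ranges: [-2.6, 2.6], [-0.5, 2.12], [-1.47, 1.34], [0.16, 2.42], [-1.27, 4.41], [0.06, 2.06], [-2.6, 2.6]. Speed limits (rad/s): [2.22, 2.22, 2.79, 2.79, 3.14, 3.14, 3.14].

## Interface

Orientations are given as a unit quaternion [x, y, z, w].
In Python, from workcell import manip, viewer gives the robot as it stands.
- The arm moves only by the tool arm_command, never from a script. Its argument "series" is text: rows parted by semicolons, each of 5 numbers parted by spaces: the closure, from 0 (fully open) to 1 (shut), then the shift along the tool's x, y, z normalised to -1 to 1, where 1 is 0.4 m, then the turn about the tool's z normalised to -1 to 1, where 1 is 180 degrees. In form: jaw tx ty tz spin; .... A call has exactly 10 rows; each row shifts and turns the commanded pose from where the row before left it, along the tool's axes as they then stand; what a row does not reach is not made up. A row lasts 1/8 s, in which the tool goes at most 62.5 mm and 10.7 degrees, less where a joint would pass 70% of its speed; a pose out of reach is approached as far as the arm can. A call with a number of a shift or a turn outside -1 to 1 is refused whole. A call with a gripper value outside its range is refused whole. The fingers move at their own pace and stop on an object; "newtons" is the grip in N (left out, the last holds). Time passes only in rows, so rows that do not move let the fingers close, or fill a call up. It gives the time, the measured TCP pose, the force, the opening and the grip force at its end, in the units of the state.
- manip.get_obs(): the state, without advancing time (a new reading comes with each control period).
- viewer.camera(name): name is "scene" or "top"; returns a dict with "pixels" (400x640x3 uint8, red, green, blue), "intrinsics" (3x3 intrinsics, pixels), "extrinsics" (4x4, takes a point from world to camera coordinates). Camera axes: x right, y up, looking along -z (the intrinsics and any distortion apply to the point x, -y, -z); pixel columns grow to the right and rows downward; lengths in m; the calibration is good to about 2 mm. A picture is of the moment at which its call begins. There is no depth.
- manip.hand_in(): hands the job in; it is judged then, once.
The state is a dict: "clock": time; "joint_pos": joint angles; "joint_velocities": joint speeds; "tau": joint torques, N m; "position": TCP position; "ee_rot": TCP orientation; "ft_force": force on the tool from outside, world axes, zero at the start; "torque": the same for the moment, N m; "grip_width": opening from 0.0 (shut) to 1.0 (fully open); "grasp_force": force on a finger pad.
Only numpy, scipy, OpenCV 4.12 (cv2) and the standard library are available. Lean on these libraries where they do the work, as an engineer would, in place of code of your own. Each camera call takes 0.05 s, during which the arm holds its last target. There are 200 camera calls.

## Working session

There is one attempt and no reset: what is moved stays moved. The work goes in short steps, Python scripts to look and compute and a tool call to move; the robot and the scene stay as the last step left them, time stands still between calls to the robot, and variables do not carry over. Pictures are saved under pics/ and viewed, at most 10 in all, crops included, and the job is handed in when it is done.

Besides the shell and the picture viewer there is one more tool, called as name(argument=value, ...) on one line, values as JSON. arm_command: Moves the arm, as the interface text tells. Scaled input: -1 to 1 covers 0.4 m each way for a shift and 180 degrees each way for a turn. Its arguments: {"type":"object","properties":{"series":{"type":"string"},"newtons":{"type":"number"}},"required":["series"]}

```bash
mkdir -p pics
cat > h.py <<'E'
import numpy as np, cv2
from workcell import manip, viewer
def shot(n,f):
    c=viewer.camera(n); cv2.imwrite(f,c["pixels"][:,:,::-1]); return c
def ray(c,uv,z):
    K=np.array(c["intrinsics"]);E=np.array(c["extrinsics"]);R=E[:3,:3];t=E[:3,3]
    d=np.linalg.inv(K)@np.array([uv[0],uv[1],1.]); d=R.T@np.array([d[0],-d[1],-d[2]])
    o=-R.T@t; return o+d*(z-o[2])/d[2]
def proj(c,p):
    K=np.array(c["intrinsics"]);E=np.array(c["extrinsics"]);q=E[:3,:3]@np.array(p)+E[:3,3]
    q=K@np.array([q[0],-q[1],-q[2]]);return q[:2]/q[2]
E
python3 - <<'E'
from h import *
for n in("top","scene"):
    c=shot(n,f"pics/{n}0.png"); np.savez(f"{n}0.npz",**c); 
    print(n,np.round(ray(c,(320,200),0.06),3), -np.array(c["extrinsics"])[:3,:3].T@np.array(c["extrinsics"])[:3,3])
o=manip.get_obs();print(o)
E
```

```text
top [0.534 0.013 0.06 ] [0.49109451 0.00371067 0.93853102]
scene [0.517 0.012 0.06 ] [ 0.83092035 -0.28693294  0.82041   ]
{'clock': 0.1, 'joint_pos': array([-1.25763788,  0.33283171, -0.06468064,  1.46084853,  0.02158171,
        1.34987899, -0.08851169]), 'joint_velocities': array([ 0.00045163, -0.00273185, -0.00111474, -0.00090798,  0.00155654,
        0.00060063,  0.00082818]), 'tau': array([ 1.07932687e-03, -6.26736975e+01,  4.89047414e-02, -3.92428958e+01,
        1.63405604e-02,  6.81926365e-03,  5.73356829e-05]), 'position': array([0.20582783, 0.58978869, 0.22948524]), 'ee_rot': array([ 1.67099116e-01,  9.85939897e-01, -6.30469904e-04, -8.43725510e-05]), 'ft_force': array([-0.72192293,  0.10826077,  0.67562322]), 'torque': array([ 0.01101793, -0.00586828, -0.02530871]), 'grasp_force': 0.0, 'grip_width': 1.0002881566140076}
```

View pics/top0.png

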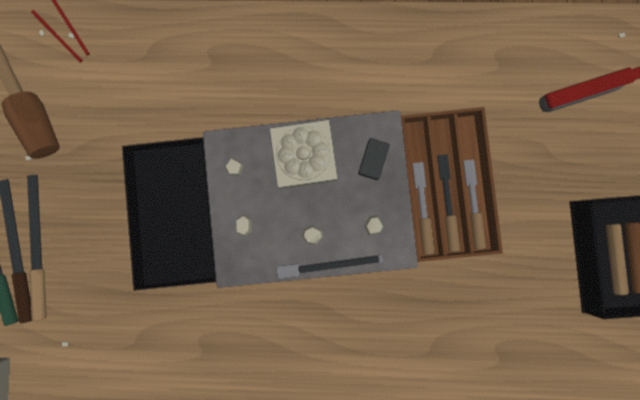

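View pics/scene0.png

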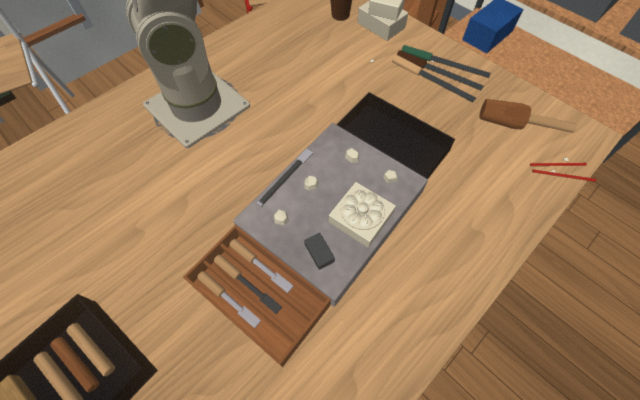

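Run:
```python
from h import *
print(manip.tips_ahead, manip.__dir__()[:40] if not hasattr(manip,'__all__') else manip.__all__)
c=dict(np.load("top0.npz"));im=c["pixels"];s=dict(np.load("scene0.npz"))
hsv=cv2.cvtColor(im,cv2.COLOR_RGB2HSV)
m=((hsv[...,2]>130)&(hsv[...,1]<75)).astype(np.uint8)
m[:, :195]=0;m[:,410:]=0;m[:105]=0;m[290:]=0
for k in cv2.findContours(m,cv2.RETR_EXTERNAL,cv2.CHAIN_APPROX_NONE)[0]:
    if cv2.contourArea(k)<40: continue
    z=.076 if cv2.contourArea(k)<1000 else .1
    M=cv2.moments(k);uv=(M['m10']/M['m00'],M['m01']/M['m00'])
    b=[np.round(ray(c,p,z)[:2],3).tolist() for p in cv2.boxPoints(cv2.minAreaRect(k))]
    print("chip/ros",cv2.contourArea(k),np.round(uv,1),np.round(ray(c,uv,z),3),b)
for uv,n in [((204,131),'slabFL'),((216,287),'NL'),((402,111),'FR'),((417,268),'NR')]: print(n,np.round(ray(c,uv,.06),3))
for uv,n in [((122,146),'trayFL'),((134,290),'NL')]: print(n,np.round(ray(c,uv,.052),3))
for uv in [(278,267),(279,279),(299,276),(381,257),(381,263)]: print('chisel',np.round(ray(c,uv,.07),3))
for uv in [(369,138),(389,143),(377,179),(360,175)]: print('block',np.round(ray(c,uv,.085),3))
cv2.imwrite("pics/t0c.png",cv2.resize(im[100:300,110:430],None,fx=2.5,fy=2.5,interpolation=cv2.INTER_CUBIC)[:,:,::-1])
```

```text
0.019 ['get_obs', 'MotionError', 'tips_ahead', '__module__', '__dict__', '__weakref__', '__doc__', 'hand_in', '__new__', '__repr__', '__hash__', '__str__', '__getattribute__', '__setattr__', '__delattr__', '__lt__', '__le__', '__eq__', '__ne__', '__gt__', '__ge__', '__init__', '__reduce_ex__', '__reduce__', '__getstate__', '__subclasshook__', '__init_subclass__', '__format__', '__sizeof__', '__dir__', '__class__']
chip/ros 179.5 [312.5 235. ] [0.468 0.026 0.076] [[0.468, 0.046], [0.488, 0.027], [0.468, 0.006], [0.449, 0.025]]
chip/ros 157.5 [374.4 225.4] [ 0.488 -0.088  0.076] [[0.494, -0.069], [0.506, -0.092], [0.482, -0.104], [0.47, -0.082]]
chip/ros 163.5 [242.2 225.1] [0.483 0.156 0.076] [[0.498, 0.168], [0.499, 0.146], [0.469, 0.145], [0.469, 0.168]]
chip/ros 143.0 [233.  166.5] [0.592 0.177 0.076] [[0.588, 0.194], [0.609, 0.181], [0.595, 0.159], [0.574, 0.172]]
chip/ros 3435.5 [303.  153.2] [0.616 0.045 0.1  ] [[0.661, 0.108], [0.678, 0.0], [0.571, -0.017], [0.554, 0.09]]
slabFL [0.662 0.238 0.06 ]
NL [0.366 0.205 0.06 ]
FR [ 0.705 -0.139  0.06 ]
NR [ 0.41 -0.17  0.06]
trayFL [0.632 0.399 0.052]
NL [0.356 0.364 0.052]
chisel [0.407 0.089 0.07 ]
chisel [0.385 0.086 0.07 ]
chisel [0.392 0.049 0.07 ]
chisel [ 0.43  -0.101  0.07 ]
chisel [ 0.419 -0.102  0.07 ]
block [ 0.648 -0.075  0.085]
block [ 0.639 -0.112  0.085]
block [ 0.573 -0.091  0.085]
block [ 0.58  -0.06   0.085]
```

View pics/t0c.png

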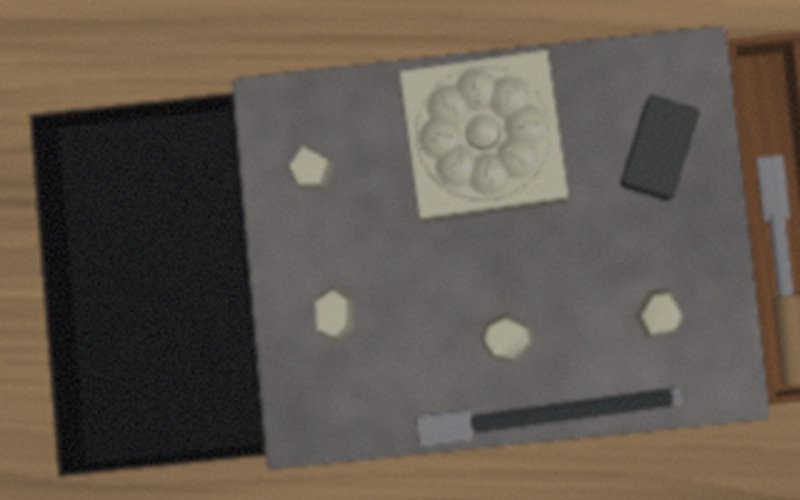

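The crop shows the empty tray on the left (+y) and the slab turned about 6.3°. Three chips lie in the near strip, and the fourth is left of the rosette. First I turn the tool so its x points along the sweep.

arm_command(series="0.7 0 0 0 0.0512; 0.7 0 0 0 0.0512; 0.7 0 0 0 0.0512; 0.7 0 0 0 0.0512; 0.7 0 0 0 0.0512; 0.7 0 0 0 0.0512; 0.7 0 0 0 0.0512; 0.7 0 0.08 0 0; 0.7 0 0.1 0 0; 0.7 0 0.1 0 0", newtons=30)

```text
clock: 1.35
position: [0.3182, 0.6023, 0.2299]
ee_rot: [0.667, 0.745, -0.0, 0.0]
ft_force: [1.0, 0.6, -0.4]
grip_width: 0.297
grasp_force: 0.0
```

```bash
cat >> h.py <<'E'
from scipy.spatial.transform import Rotation as Rn
a=np.radians(6.3);U=np.array([np.cos(a),np.sin(a)]);V=np.array([-np.sin(a),np.cos(a)])
def st():
    o=manip.get_obs();p=o["position"];X=Rn.from_quat(o["ee_rot"]).as_matrix()
    print("t",round(o["clock"],2),"u,v,z",np.round([U@p[:2],V@p[:2],p[2]],4),"xang",round(np.degrees(np.arctan2(X[1,0],X[0,0])),2),"F",np.round(o["ft_force"],1),"w",round(o["grip_width"],3),"down",np.round(X[:,2],3));return o
E
python3 -c "
from h import *
st()"
```

```text
t 1.35 u,v,z [0.3823 0.5637 0.2299] xang 96.28 F [ 1.   0.6 -0.4] w 0.297 down [-0. -0. -1.]
```

arm_command(series="0.7 -0.127 0.0287 0.02 0; 0.7 -0.127 0.0287 0.02 0; 0.7 -0.127 0.0287 0.02 0; 0.7 -0.127 0.0287 0.02 0; 0.7 -0.127 0.0287 0.02 0; 0.7 -0.127 0.0287 0.02 0; 0.7 -0.127 0.0287 0.02 0; 0.7 -0.127 0.0287 0.02 0; 0.7 -0.127 0.0287 0.02 0; 0.7 -0.127 0.0287 0.02 0")

```text
clock: 2.6
position: [0.4868, 0.1082, 0.1499]
ee_rot: [0.667, 0.745, 0.0, -0.0]
ft_force: [0.5, 0.6, -0.3]
grip_width: 0.295
grasp_force: 0.0
```

```bash
python3 -c "
from h import *
o=st();p=o['position'];c=shot('scene','pics/s1.png')
for d in (0,.006,.013,.019,.032): print(d,np.round(proj(c,p-[0,0,d]),1))
u,v=proj(c,p).astype(int);print(u,v)
cv2.imwrite('pics/s1c.png',cv2.resize(c['pixels'][v-60:v+60,u-80:u+80],None,fx=4,fy=4,interpolation=cv2.INTER_CUBIC)[:,:,::-1])
"
```

```text
t 2.6 u,v,z [0.4958 0.0541 0.1499] xang 96.26 F [ 0.5  0.6 -0.3] w 0.295 down [-0.  0. -1.]
0 [340.4 146.8]
0.006 [340.3 148.4]
0.013 [340.2 150.3]
0.019 [340.1 151.9]
0.032 [339.8 155.2]
340 146
```

View pics/s1c.png

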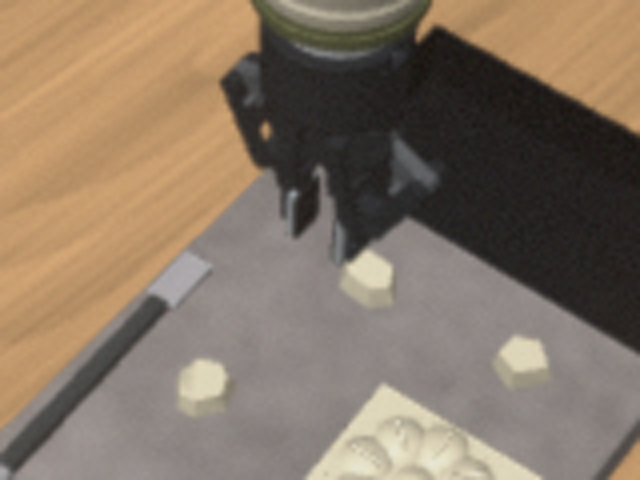

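The fingers stand behind the first chip, with the tips about 6–13 mm ahead of the TCP. I lower and push.

arm_command(series="0.7 0 0 0.06 0; 0.7 0 0 0.06 0; 0.7 0 0 0.04 0; 0.7 0 0 0.015 0; 0.7 0.02 0 0 0; 0.7 0.025 0 0 0; 0.7 0.025 0 0 0; 0.7 0.025 0 0 0; 0.7 0.025 0 0 0; 0.7 0.025 0 0 0")

```text
clock: 3.9
position: [0.4803, 0.1683, 0.0803]
ee_rot: [0.667, 0.745, 0.0, -0.0]
ft_force: [-1.2, -0.2, -0.5]
grip_width: 0.298
grasp_force: 0.0
```

```bash
python3 -c "
from h import *
st();c=shot('scene','pics/s2.png')
cv2.imwrite('pics/s2c.png',cv2.resize(c['pixels'][80:230,270:470],None,fx=3,fy=3,interpolation=cv2.INTER_CUBIC)[:,:,::-1])
"
```

```text
t 3.9 u,v,z [0.4959 0.1145 0.0803] xang 96.25 F [-1.2 -0.2 -0.5] w 0.298 down [ 0.  0. -1.]
```

View pics/s2c.png

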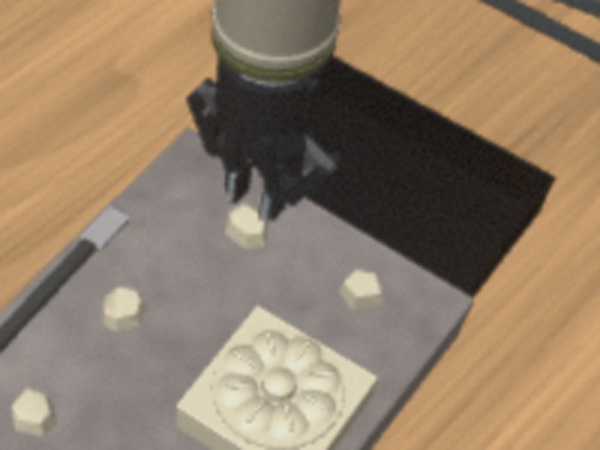

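The fingers passed over the chip without moving it, so the tips are higher than I assumed. I measure their height from this picture.

```bash
python3 -c "
from h import *
o=st();p=o['position'];c=shot('scene','pics/s3.png')
for d in (-.005,0,.005,.01,.015):
  print(d,[np.round((proj(c,p+np.r_[s*.0195*U+w*.011*V,-d])-[270,80])*3,0).tolist() for s in(-1,1) for w in (-1,1)])
"
```

```text
t 3.95 u,v,z [0.4958 0.116  0.0802] xang 96.34 F [-0.3  1.5 -0. ] w 0.295 down [-0.     0.001 -1.   ]
-0.005 [[227.0, 199.0], [243.0, 183.0], [264.0, 223.0], [280.0, 206.0]]
0 [[226.0, 203.0], [242.0, 187.0], [264.0, 226.0], [279.0, 210.0]]
0.005 [[226.0, 206.0], [242.0, 190.0], [263.0, 230.0], [279.0, 214.0]]
0.01 [[226.0, 210.0], [241.0, 194.0], [263.0, 234.0], [278.0, 217.0]]
0.015 [[226.0, 214.0], [241.0, 198.0], [262.0, 237.0], [278.0, 221.0]]
```

arm_command(series="0.7 0 0 -0.05 0; 0.7 -0.05 0 0 0; 0.7 -0.05 0 0 0; 0.7 -0.05 0 0 0; 0.7 -0.03 0 0 0; 1 0 0 0 0; 1 0 0 0 0; 1 0 0 0 0; 0.7 0 0 0 0; 0.7 0 0 0 0")

```text
clock: 5.25
position: [0.4882, 0.0962, 0.1002]
ee_rot: [0.667, 0.745, 0.0, -0.0]
ft_force: [0.4, -0.2, 0.2]
grip_width: 0.301
grasp_force: 0.0
```

arm_command(series="0.7 0 0 0.04 0; 0.7 0 0 0.02 0; 0.7 0 0 0.01 0; 0.7 0 0 0.0125 0; 0.7 0.025 0 0 0; 0.7 0.025 0 0 0; 0.7 0.025 0 0 0; 0.7 0.025 0 0 0; 0.7 0.025 0 0 0; 0.7 0.025 0 0 0")

```text
clock: 6.5
position: [0.4816, 0.1562, 0.0672]
ee_rot: [0.667, 0.745, 0.0, 0.0]
ft_force: [-0.1, -1.1, 0.8]
grip_width: 0.297
grasp_force: 0.2
```

```bash
python3 -c "
from h import *
st();c=shot('scene','pics/s4.png')
cv2.imwrite('pics/s4c.png',cv2.resize(c['pixels'][80:230,270:470],None,fx=3,fy=3,interpolation=cv2.INTER_CUBIC)[:,:,::-1])
"
```

```text
t 6.5 u,v,z [0.4958 0.1024 0.0672] xang 96.25 F [-0.1 -1.1  0.8] w 0.297 down [ 0.  0. -1.]
```

View pics/s4c.png

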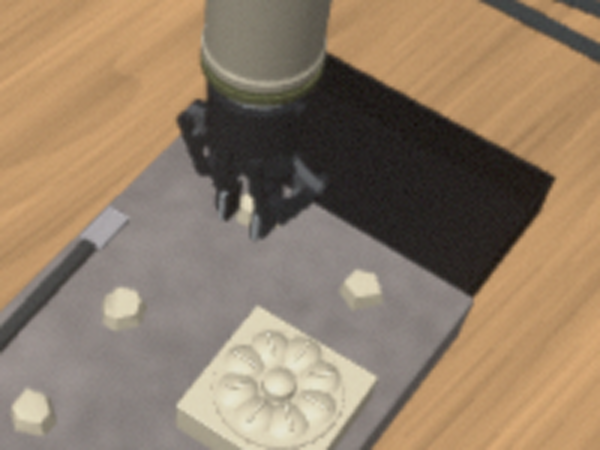

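The chip is now being pushed ahead of the fingers. I continue over the edge.

arm_command(series="0.7 0.026 0 0 0; 0.7 0.026 0 0 0; 0.7 0.026 0 0 0; 0.7 0.026 0 0 0; 0.7 0.026 0 0 0; 0.7 0.026 0 0 0; 0.7 0.026 0 0 0; 0.7 0.026 0 0 0; 0.7 0.02 0 0 0; 0.7 -0.02 0 0 0")

```text
clock: 7.8
position: [0.4724, 0.2392, 0.0671]
ee_rot: [0.667, 0.745, 0.0, -0.0]
ft_force: [-0.8, -0.4, -0.6]
grip_width: 0.301
grasp_force: 0.0
```

```bash
cat >> h.py <<'E'
def chips():
    for n,r in(("top",(130,295,110,420)),("scene",(90,260,220,460))):
        c=shot(n,f"pics/l_{n}.png");h=cv2.cvtColor(c["pixels"],cv2.COLOR_RGB2HSV)
        m=((h[...,2]>90)&(h[...,1]<75)&(h[...,0]>15)&(h[...,0]<50)).astype(np.uint8);y0,y1,x0,x1=r;k=np.zeros_like(m);k[y0:y1,x0:x1]=1;m*=k
        nl,l,s,ce=cv2.connectedComponentsWithStats(m)
        for i in range(1,nl):
            if s[i,4]>25:
                q=[ray(c,ce[i],z) for z in(.076,.02)]
                print(n,s[i,4],np.round(ce[i],0),"slab uv",[np.round([U@p[:2],V@p[:2]],3).tolist() for p in q])
E
python3 -c "
from h import *
st();chips()
c=cv2.imread('pics/l_scene.png');cv2.imwrite('pics/s5c.png',cv2.resize(c[80:230,270:470],None,fx=3,fy=3,interpolation=cv2.INTER_CUBIC))
"
```

```text
t 7.8 u,v,z [0.4958 0.1859 0.0671] xang 96.37 F [-0.8 -0.4 -0.6] w 0.301 down [-0.  0. -1.]
top 3376 [303. 157.] slab uv [[0.614, -0.021], [0.623, -0.019]]
top 270 [234. 167.] slab uv [[0.607, 0.109], [0.615, 0.119]]
top 3273 [128. 253.] slab uv [[0.466, 0.319], [0.464, 0.343]]
top 168 [147. 224.] slab uv [[0.517, 0.28], [0.518, 0.301]]
top 136 [185. 232.] slab uv [[0.494, 0.21], [0.495, 0.227]]
top 262 [374. 226.] slab uv [[0.474, -0.141], [0.473, -0.147]]
top 116 [206. 232.] slab uv [[0.492, 0.171], [0.492, 0.185]]
top 307 [313. 235.] slab uv [[0.467, -0.026], [0.466, -0.025]]
scene 721 [231. 105.] slab uv [[0.143, 0.026], [0.094, 0.056]]
scene 158 [390. 176.] slab uv [[0.611, 0.107], [0.597, 0.143]]
scene 180 [311. 183.] slab uv [[0.473, -0.029], [0.449, -0.003]]
scene 2572 [361. 214.] slab uv [[0.617, -0.02], [0.604, 0.007]]
scene 187 [281. 217.] slab uv [[0.48, -0.143], [0.457, -0.126]]
```

View pics/s5c.png

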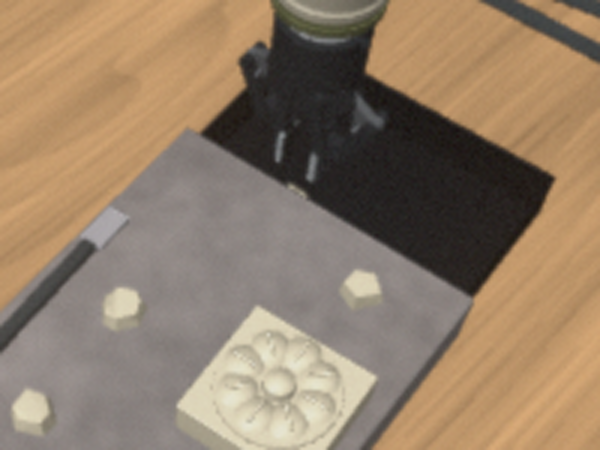

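A sliver of the chip shows at (297,190), just under the slab edge, so it has gone down at the tray. The next one is the middle chip.

arm_command(series="0.7 0 0 -0.075 0; 0.7 0 0 -0.075 0; 0.7 -0.13 -0.014 0 0; 0.7 -0.13 -0.014 0 0; 0.7 -0.13 -0.014 0 0; 0.7 -0.13 -0.014 0 0; 0.7 -0.13 -0.014 0 0; 0.7 0 0 0.08 0; 0.7 0 0 0.05 0; 0.7 0 0 0.02 0")

```text
clock: 9.15
position: [0.4723, -0.024, 0.0663]
ee_rot: [0.668, 0.744, -0.001, -0.0]
ft_force: [-0.2, 0.3, -0.6]
grip_width: 0.303
grasp_force: 0.0
```

```bash
python3 -c "
from h import *
st();chips()
c=cv2.imread('pics/l_scene.png');cv2.imwrite('pics/s6c.png',cv2.resize(c[80:230,270:470],None,fx=3,fy=3,interpolation=cv2.INTER_CUBIC))
"
```

```text
t 9.15 u,v,z [ 0.4668 -0.0757  0.0663] xang 96.18 F [-0.2  0.3 -0.6] w 0.303 down [-0.001 -0.    -1.   ]
top 3423 [303. 157.] slab uv [[0.614, -0.021], [0.622, -0.019]]
top 273 [234. 167.] slab uv [[0.607, 0.109], [0.614, 0.119]]
top 6393 [351. 249.] slab uv [[0.435, -0.094], [0.432, -0.097]]
top 824 [307. 247.] slab uv [[0.446, -0.014], [0.443, -0.012]]
top 750 [395. 250.] slab uv [[0.426, -0.174], [0.422, -0.182]]
top 122 [206. 232.] slab uv [[0.492, 0.171], [0.492, 0.186]]
scene 776 [232. 105.] slab uv [[0.145, 0.027], [0.096, 0.057]]
scene 2922 [289. 123.] slab uv [[0.308, 0.077], [0.271, 0.111]]
scene 156 [390. 176.] slab uv [[0.611, 0.107], [0.597, 0.143]]
scene 54 [314. 180.] slab uv [[0.474, -0.018], [0.449, 0.009]]
scene 2574 [361. 214.] slab uv [[0.617, -0.02], [0.604, 0.007]]
scene 194 [281. 217.] slab uv [[0.48, -0.143], [0.456, -0.125]]
```

View pics/s6c.png

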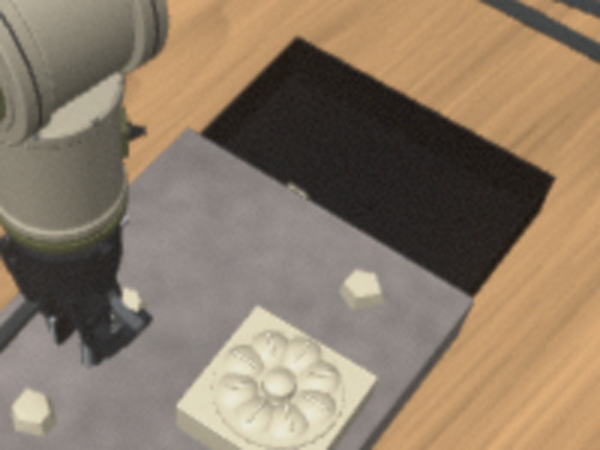

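The first chip stands in the tray against the wall at u≈0.49. I push the middle chip, drifting slightly to the robot side to land clear of it.

arm_command(series="0.7 0.03 0 0 0; 0.7 0.03 0 0 0; 0.7 0.03 0 0 0; 0.7 0.03 0 0 0; 0.7 0.03 0 0 0; 0.7 0.03 0 0 0; 0.7 0.03 0 0 0; 0.7 0.03 0 0 0; 0.7 0.03 0 0 0; 0.7 0.03 0 0 0")

```text
clock: 10.5
position: [0.46, 0.0968, 0.0672]
ee_rot: [0.668, 0.745, 0.0, 0.0]
ft_force: [-0.0, -1.9, 2.5]
grip_width: 0.301
grasp_force: 1.1
```

arm_command(series="0.7 0.03 -0.006 0 0; 0.7 0.03 -0.008 0 0; 0.7 0.03 -0.008 0 0; 0.7 0.045 -0.01 0 0; 0.7 0.05 -0.01 0 0; 0.7 0.05 -0.01 0 0; 0.7 0.05 -0.01 0 0; 0.7 0.05 -0.01 0 0; 0.7 0.055 0 0 0; 0.7 -0.03 0 0 0")

```text
clock: 11.75
position: [0.415, 0.2389, 0.0671]
ee_rot: [0.666, 0.746, 0.0, -0.0]
ft_force: [0.7, -0.6, -0.5]
grip_width: 0.299
grasp_force: 0.0
```

```bash
python3 -c "
from h import *
st();chips()
"
```

```text
t 11.75 u,v,z [0.4387 0.1919 0.0671] xang 96.5 F [ 0.7 -0.6 -0.5] w 0.299 down [ 0.     0.001 -1.   ]
top 3415 [303. 157.] slab uv [[0.614, -0.021], [0.623, -0.019]]
top 275 [234. 167.] slab uv [[0.607, 0.109], [0.614, 0.119]]
top 270 [374. 226.] slab uv [[0.475, -0.14], [0.474, -0.146]]
top 121 [206. 232.] slab uv [[0.492, 0.171], [0.492, 0.186]]
top 454 [127. 268.] slab uv [[0.438, 0.324], [0.434, 0.348]]
top 522 [115. 274.] slab uv [[0.428, 0.345], [0.424, 0.371]]
top 172 [143. 272.] slab uv [[0.427, 0.294], [0.423, 0.316]]
top 157 [183. 271.] slab uv [[0.423, 0.219], [0.419, 0.236]]
top 121 [202. 260.] slab uv [[0.441, 0.182], [0.437, 0.198]]
scene 725 [231. 105.] slab uv [[0.143, 0.026], [0.095, 0.056]]
scene 107 [356. 131.] slab uv [[0.464, 0.167], [0.439, 0.208]]
scene 156 [390. 176.] slab uv [[0.611, 0.106], [0.597, 0.143]]
scene 2573 [361. 214.] slab uv [[0.617, -0.02], [0.604, 0.007]]
scene 191 [281. 217.] slab uv [[0.48, -0.143], [0.456, -0.125]]
```

Both chips are down in the tray. Next is the chip beside the rosette; I drop the fingers into the gap behind it.

arm_command(series="0.7 0 0 -0.06 0; 0.7 0 0 -0.06 0; 0.7 0 0 -0.055 0; 0.7 -0.0775 0.106 0 0; 0.7 -0.0775 0.106 0 0; 0.7 -0.0775 0.106 0 0; 0.7 -0.0775 0.106 0 0; 0.7 0 0 0 0; 0.7 0 0 0.05 0; 0.7 0 0 0.03 0")

```text
clock: 13.1
position: [0.5962, 0.1321, 0.1032]
ee_rot: [0.667, 0.745, -0.001, -0.001]
ft_force: [0.1, 0.4, -0.5]
grip_width: 0.3
grasp_force: 0.0
```

```bash
python3 -c "
from h import *
st()
c=shot('scene','pics/s7.png')['pixels'][:,:,::-1]
cv2.imwrite('pics/s7c.png',cv2.resize(c[80:230,270:470],None,fx=3,fy=3,interpolation=cv2.INTER_CUBIC))
"
```

```text
t 13.1 u,v,z [0.6071 0.0659 0.1032] xang 96.32 F [ 0.1  0.4 -0.5] w 0.3 down [-0.002  0.    -1.   ]
```

View pics/s7c.png

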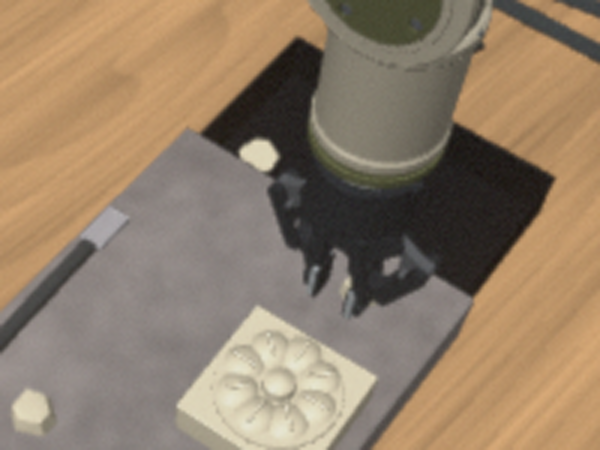

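The fingers are over the gap between rosette and chip, clear of both. The second chip lies in the tray at crop (260,155). I lower and push.

arm_command(series="0.7 0 0 0.05 0; 0.7 0 0 0.0325 0; 0.7 0.02 0 0 0; 0.7 0.03 0 0 0; 0.7 0.03 0 0 0; 0.7 0.03 0 0 0; 0.7 0.03 0 0 0; 0.7 0.035 0 0 0; 0.7 0.045 0 0 0; 0.7 0.05 0 0 0")

```text
clock: 14.4
position: [0.5858, 0.2401, 0.0721]
ee_rot: [0.667, 0.745, 0.0, -0.0]
ft_force: [-0.8, 0.1, 1.0]
grip_width: 0.295
grasp_force: 0.0
```

arm_command(series="0.7 0.05 0 0 0; 0.7 0.03 0 0 0; 0.7 -0.02 0 0 0; 0.7 -0.02 0 0 0; 0.7 0 0 0 0; 0.7 0 0 0 0; 0.7 0 0 0 0; 0.7 0 0 0 0; 0.7 0 0 0 0; 0.7 0 0 0 0")

```text
clock: 15.65
position: [0.5843, 0.2546, 0.0722]
ee_rot: [0.667, 0.745, 0.0, -0.0]
ft_force: [-0.2, -0.5, 0.1]
grip_width: 0.297
grasp_force: 0.0
```

```bash
python3 -c "
from h import *
st();chips()
"
```

```text
t 15.65 u,v,z [0.6087 0.1889 0.0722] xang 96.25 F [-0.2 -0.5  0.1] w 0.297 down [-0.  0. -1.]
top 5071 [126. 220.] slab uv [[0.527, 0.319], [0.529, 0.343]]
top 71 [142. 140.] slab uv [[0.674, 0.279], [0.686, 0.3]]
top 137 [175. 158.] slab uv [[0.635, 0.218], [0.645, 0.235]]
top 3390 [303. 157.] slab uv [[0.614, -0.021], [0.623, -0.019]]
top 264 [234. 167.] slab uv [[0.607, 0.109], [0.615, 0.119]]
top 257 [375. 226.] slab uv [[0.475, -0.141], [0.474, -0.147]]
top 113 [206. 232.] slab uv [[0.491, 0.171], [0.491, 0.186]]
top 290 [197. 260.] slab uv [[0.441, 0.191], [0.438, 0.206]]
scene 721 [231. 105.] slab uv [[0.143, 0.026], [0.094, 0.056]]
scene 759 [428.  99.] slab uv [[0.549, 0.387], [0.531, 0.444]]
scene 117 [356. 131.] slab uv [[0.463, 0.168], [0.438, 0.209]]
scene 155 [390. 176.] slab uv [[0.611, 0.106], [0.598, 0.143]]
scene 2571 [361. 214.] slab uv [[0.617, -0.02], [0.604, 0.007]]
scene 194 [281. 217.] slab uv [[0.48, -0.143], [0.457, -0.126]]
```

The fingers slid over this chip: they were at 0.072, and 0.067 worked before. I go back and try lower.

arm_command(series="0.7 0 0 -0.08 0; 0.7 0 0 -0.09 0; 0.7 -0.1 0 0 0; 0.7 -0.1 0 0 0; 0.7 -0.097 0 0 0; 0.7 0 0 0 0; 0.7 0 0 0.08 0; 0.7 0 0 0.08 0; 0.7 0 0 0.025 0; 0.7 0 0 0 0")

```text
clock: 17.0
position: [0.5971, 0.1369, 0.0662]
ee_rot: [0.667, 0.745, -0.0, -0.0]
ft_force: [-0.8, -0.4, 0.8]
grip_width: 0.302
grasp_force: 0.0
```

```bash
python3 -c "
from h import *
st()
"
```

```text
t 17.0 u,v,z [0.6086 0.0705 0.0662] xang 96.28 F [-0.8 -0.4  0.8] w 0.302 down [-0.001 -0.    -1.   ]
```

arm_command(series="0.7 0.012 0 0.005 0; 0.7 0.025 0 0 0; 0.7 0.03 0 0 0; 0.7 0.03 0 0 0; 0.7 0.03 0 0 0; 0.7 0.03 0 0 0; 0.7 0.035 0 0 0; 0.7 0.045 0 0 0; 0.7 0.05 0 0 0; 0.7 0.05 0 0 0")

```text
clock: 18.25
position: [0.582, 0.2724, 0.064]
ee_rot: [0.667, 0.745, -0.0, -0.0]
ft_force: [-0.8, -0.2, 0.0]
grip_width: 0.298
grasp_force: 0.0
```

```bash
python3 -c "
from h import *
st();chips()
"
```

```text
t 18.25 u,v,z [0.6084 0.2069 0.064 ] xang 96.3 F [-0.8 -0.2  0. ] w 0.298 down [-0.  0. -1.]
top 2995 [120. 226.] slab uv [[0.517, 0.331], [0.519, 0.356]]
top 87 [129. 142.] slab uv [[0.673, 0.303], [0.685, 0.326]]
top 164 [164. 158.] slab uv [[0.636, 0.239], [0.645, 0.257]]
top 3404 [303. 157.] slab uv [[0.614, -0.021], [0.623, -0.019]]
top 152 [200. 184.] slab uv [[0.582, 0.176], [0.588, 0.19]]
top 260 [375. 226.] slab uv [[0.475, -0.141], [0.474, -0.147]]
top 118 [206. 232.] slab uv [[0.492, 0.171], [0.492, 0.186]]
top 294 [197. 260.] slab uv [[0.441, 0.191], [0.438, 0.207]]
scene 727 [231. 106.] slab uv [[0.144, 0.025], [0.095, 0.055]]
scene 595 [432.  97.] slab uv [[0.555, 0.399], [0.537, 0.457]]
scene 117 [356. 131.] slab uv [[0.463, 0.168], [0.438, 0.209]]
scene 44 [400. 160.] slab uv [[0.603, 0.161], [0.589, 0.201]]
scene 2560 [361. 214.] slab uv [[0.617, -0.02], [0.604, 0.007]]
scene 194 [281. 217.] slab uv [[0.48, -0.143], [0.457, -0.126]]
```

Three chips are down. I go to the last one.

arm_command(series="0.7 0 0 -0.07 0; 0.7 0 0 -0.07 0; 0.7 0 0 -0.07 0; 0.7 -0.14 -0.0486 0 0; 0.7 -0.14 -0.0486 0 0; 0.7 -0.14 -0.0486 0 0; 0.7 -0.14 -0.0486 0 0; 0.7 -0.14 -0.0486 0 0; 0.7 -0.14 -0.0486 0 0; 0.7 -0.14 -0.0486 0 0")

```text
clock: 19.6
position: [0.4891, -0.1363, 0.1484]
ee_rot: [0.668, 0.744, 0.0, 0.0]
ft_force: [0.7, -0.5, -0.4]
grip_width: 0.302
grasp_force: 0.0
```

arm_command(series="0.7 0 0 0 0; 0.7 0 0 0.08 0; 0.7 0 0 0.08 0; 0.7 0 0 0.0475 0; 0.7 0 0 0 0; 0.7 0 0 0 0; 0.7 0 0 0 0; 0.7 0 0 0 0; 0.7 0 0 0 0; 0.7 0 0 0 0")

```text
clock: 20.85
position: [0.49, -0.134, 0.0653]
ee_rot: [0.668, 0.745, 0.0, -0.0]
ft_force: [0.2, -0.1, -0.7]
grip_width: 0.303
grasp_force: 0.0
```

```bash
python3 -c "
from h import *
st();chips()
"
```

```text
t 20.85 u,v,z [ 0.4723 -0.187   0.0653] xang 96.25 F [ 0.2 -0.1 -0.7] w 0.303 down [ 0.  0. -1.]
top 3426 [303. 157.] slab uv [[0.614, -0.021], [0.622, -0.019]]
top 155 [199. 183.] slab uv [[0.584, 0.176], [0.59, 0.191]]
top 79 [412. 212.] slab uv [[0.493, -0.213], [0.493, -0.223]]
top 421 [411. 244.] slab uv [[0.434, -0.204], [0.431, -0.214]]
top 267 [374. 226.] slab uv [[0.474, -0.141], [0.473, -0.147]]
top 121 [206. 232.] slab uv [[0.492, 0.171], [0.492, 0.186]]
top 62 [417. 253.] slab uv [[0.417, -0.213], [0.413, -0.224]]
top 296 [197. 260.] slab uv [[0.441, 0.191], [0.438, 0.206]]
scene 5037 [245. 145.] slab uv [[0.271, -0.048], [0.231, -0.024]]
scene 116 [356. 131.] slab uv [[0.463, 0.168], [0.438, 0.209]]
scene 39 [399. 160.] slab uv [[0.602, 0.16], [0.588, 0.201]]
scene 2574 [361. 214.] slab uv [[0.617, -0.02], [0.604, 0.007]]
scene 140 [281. 216.] slab uv [[0.479, -0.139], [0.455, -0.121]]
```

arm_command(series="0.7 0.03 0 0 0; 0.7 0.03 0 0 0; 0.7 0.03 0 0 0; 0.7 0.035 0 0 0; 0.7 0.035 0 0 0; 0.7 0.035 0.003 0 0; 0.7 0.035 0.003 0 0; 0.7 0.035 0.003 0 0; 0.7 0.035 0.003 0 0; 0.7 0.035 0.003 0 0")

```text
clock: 22.2
position: [0.4813, 0.0007, 0.0652]
ee_rot: [0.668, 0.745, 0.0, -0.0]
ft_force: [0.2, -1.1, 0.9]
grip_width: 0.3
grasp_force: 0.1
```

arm_command(series="0.7 0.035 0.005 0 0; 0.7 0.035 0.005 0 0; 0.7 0.035 0.005 0 0; 0.7 0.035 0.005 0 0; 0.7 0.035 0.005 0 0; 0.7 0.035 0.005 0 0; 0.7 0.035 0.006 0 0; 0.7 0.035 0.008 0 0; 0.7 0.03 0.008 0 0; 0.7 0.02 0.005 0 0")

```text
clock: 23.45
position: [0.4898, 0.1343, 0.0651]
ee_rot: [0.667, 0.745, -0.0, -0.0]
ft_force: [-0.3, -0.3, 0.2]
grip_width: 0.299
grasp_force: 0.1
```

```bash
python3 -c "
from h import *
st();chips()
"
```

```text
t 23.45 u,v,z [0.5015 0.0798 0.0651] xang 96.28 F [-0.3 -0.3  0.2] w 0.299 down [-0. -0. -1.]
top 3391 [303. 157.] slab uv [[0.614, -0.021], [0.623, -0.019]]
top 75 [199. 180.] slab uv [[0.59, 0.176], [0.596, 0.19]]
top 8052 [207. 242.] slab uv [[0.472, 0.171], [0.471, 0.185]]
top 159 [247. 217.] slab uv [[0.513, 0.093], [0.514, 0.102]]
top 624 [156. 247.] slab uv [[0.472, 0.266], [0.471, 0.287]]
top 63 [261. 218.] slab uv [[0.508, 0.067], [0.509, 0.075]]
scene 726 [231. 105.] slab uv [[0.144, 0.026], [0.095, 0.056]]
scene 1102 [353. 103.] slab uv [[0.398, 0.242], [0.368, 0.289]]
scene 67 [348. 158.] slab uv [[0.499, 0.087], [0.477, 0.121]]
scene 39 [399. 160.] slab uv [[0.603, 0.16], [0.589, 0.201]]
scene 2578 [361. 214.] slab uv [[0.617, -0.02], [0.604, 0.007]]
```

arm_command(series="0.7 0.025 0.006 0 0; 0.7 0.035 0.012 0 0; 0.7 0.035 0.012 0 0; 0.7 0.04 0.012 0 0; 0.7 0.045 0.012 0 0; 0.7 0.05 0.012 0 0; 0.7 0.05 0.01 0 0; 0.7 0.045 0 0 0; 0.7 -0.01 0 0 0; 0.7 0 0 0 0")

```text
clock: 24.8
position: [0.5063, 0.261, 0.0652]
ee_rot: [0.668, 0.744, -0.0, 0.0]
ft_force: [0.8, 0.2, 0.3]
grip_width: 0.302
grasp_force: 0.0
```

```bash
python3 -c "
from h import *
st();chips()
"
```

```text
t 24.8 u,v,z [0.5319 0.2038 0.0652] xang 96.18 F [0.8 0.2 0.3] w 0.302 down [-0.    -0.001 -1.   ]
top 3396 [303. 157.] slab uv [[0.614, -0.021], [0.623, -0.019]]
top 2286 [121. 246.] slab uv [[0.48, 0.332], [0.479, 0.357]]
top 166 [129. 193.] slab uv [[0.576, 0.31], [0.582, 0.334]]
top 150 [199. 183.] slab uv [[0.584, 0.176], [0.59, 0.191]]
top 152 [170. 210.] slab uv [[0.538, 0.235], [0.542, 0.253]]
top 232 [196. 217.] slab uv [[0.521, 0.188], [0.524, 0.203]]
top 118 [206. 232.] slab uv [[0.492, 0.171], [0.492, 0.186]]
top 291 [197. 260.] slab uv [[0.441, 0.191], [0.438, 0.206]]
scene 721 [231. 105.] slab uv [[0.143, 0.025], [0.094, 0.056]]
scene 118 [356. 131.] slab uv [[0.463, 0.168], [0.438, 0.209]]
scene 115 [381. 146.] slab uv [[0.541, 0.168], [0.522, 0.208]]
scene 39 [400. 161.] slab uv [[0.604, 0.161], [0.589, 0.201]]
scene 2572 [361. 214.] slab uv [[0.617, -0.02], [0.604, 0.006]]
```

All four are off the slab. I raise, move clear and check.

arm_command(series="0.7 0 0 -0.06 0; 0.7 0 0 -0.08 0; 0.7 0 0 -0.1 0; 0.7 0 0 -0.1 0; 0.7 0.12 -0.04 0 0; 0.7 0.12 -0.04 0 0; 0.7 0.12 -0.04 0 0; 0.7 0.12 -0.04 0 0; 0.7 0.12 -0.04 0 0; 0.7 0.12 -0.04 0 0")

```text
clock: 26.15
position: [0.379, 0.5387, 0.2014]
ee_rot: [0.668, 0.744, 0.0, -0.0]
ft_force: [0.2, 0.5, 0.6]
grip_width: 0.295
grasp_force: 0.0
```

```bash
python3 -c "
from h import *
st();chips()
a=cv2.imread('pics/l_top.png')[105:295,110:310];b=cv2.imread('pics/l_scene.png')[85:275,270:470]
f=cv2.convertScaleAbs(np.hstack([a,b]),alpha=1.6,beta=15)
cv2.imwrite('pics/fin.png',cv2.resize(f,None,fx=2,fy=2,interpolation=cv2.INTER_CUBIC))
"
```

```text
t 26.15 u,v,z [0.4359 0.4939 0.2014] xang 96.18 F [0.2 0.5 0.6] w 0.295 down [ 0.  0. -1.]
top 3403 [303. 157.] slab uv [[0.614, -0.021], [0.622, -0.019]]
top 155 [199. 183.] slab uv [[0.584, 0.176], [0.59, 0.191]]
top 270 [195. 217.] slab uv [[0.521, 0.189], [0.523, 0.205]]
top 120 [206. 232.] slab uv [[0.492, 0.171], [0.492, 0.186]]
top 297 [197. 260.] slab uv [[0.441, 0.191], [0.438, 0.207]]
scene 725 [231. 105.] slab uv [[0.143, 0.026], [0.094, 0.056]]
scene 116 [356. 131.] slab uv [[0.463, 0.168], [0.438, 0.209]]
scene 113 [381. 146.] slab uv [[0.541, 0.168], [0.522, 0.209]]
scene 38 [400. 160.] slab uv [[0.603, 0.161], [0.589, 0.201]]
scene 2566 [361. 214.] slab uv [[0.617, -0.02], [0.604, 0.007]]
```

View pics/fin.png

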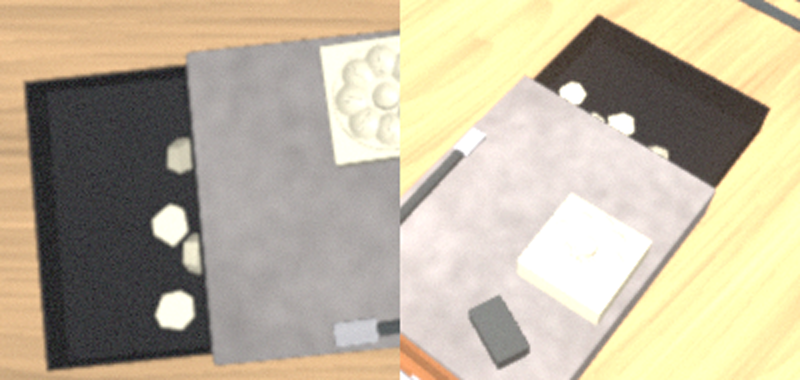

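The picture shows all four chips in the tray: two flat at (170,224) and (176,310), two leaning on its slab-side wall at (180,155) and (192,254). The slab is clear, and the rosette, chisel and block show no sign of having moved.

```bash
python3 -c "
from h import *
print(manip.hand_in())"
```

```text
the job is handed in; nothing more can be done
None
```

All four chips are in the rubble tray, the rosette, chisel and rubbing block look unmoved in the last pictures, and the job was handed in at about 26 s of the 72 s; the hand-in returned no verdict.

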